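# Bring the next specimen dish under the microscope

## Task

Two lidded specimen dishes stand on the microscope's base plate, which has three ring marks in a row: one dish is under the lens and has been read, the other waits at one side, and the third ring is empty. First slide the read dish sideways into the empty ring, then slide the waiting dish under the lens, each centred in its ring so that it stands wholly inside it. Keep both dishes flat on the plate all the way, without lifting or tipping them, do not bump the microscope's head, and leave everything else where it stands.

Things in the scene. Friction and masses are not known exactly. Their poses are not given: they have to be found in the camera images.
- base: fixed grey microscope base plate, 260 mm deep (its x, -90 to +170 mm), 440 mm wide (y, -220 to +220 mm), 20 mm thick, on the table. Origin: on the table under the middle ring mark. x points away from the robot (turned up to 0.3 rad), y left along the row of marks: three flat black printed rings, 87 mm inside, 93 mm outside, centres 130 mm apart
- mark_left (a point): centre of the left (+y) ring mark, on the plate's top; axes as the base plate
- mark_lens (a point): centre of the middle ring mark, straight under the lens, on the plate's top
- mark_right (a point): centre of the right (-y) ring mark, on the plate's top
- head: fixed head and stand, origin and axes as the base plate. Lens barrel 56 mm across over the middle mark, lower end 235 mm above the table; wider (80 mm; focus knobs to y +-65 mm) from 285 mm up; eyepieces to +x. Post 48 mm thick at x +140, y -185 mm, boom at 355 mm height. No vertical gripper fits under the lens: come from the robot's side, tilted 30 to 45 degrees from vertical
- lens (a point): centre of the lens's lower face, 215 mm above the middle mark
- dish_tall: the taller lidded round steel dish, one rigid piece: foot 68 mm, lid 71 mm across, lid top 44 mm above the underside; centred on the lid a black upright cylindrical knob 18 mm across, 32 mm tall. 0.25 to 0.45 kg. Origin: centre of the underside; z up. Starts in one of the three rings, up to 4 mm off its centre, on the 20 mm high plate; its yaw does not matter
- dish_low: the lower lidded round steel dish, one rigid piece: foot 68 mm, lid 71 mm across, lid top 28 mm above the underside; centred on the lid a black upright cylindrical knob 18 mm across, 32 mm tall. 0.25 to 0.45 kg. Origin: centre of the underside; z up. Starts in one of the three rings, up to 4 mm off its centre, on the 20 mm high plate; its yaw does not matter
- dropper: bystander: amber bottle 28 mm across, 62 mm tall, on the base plate behind (+x) the gap between the middle and right marks; origin at its underside
- jar: bystander: small clear jar 34 mm across, 45 mm tall, on the base plate behind the gap between the middle and left marks; origin at its underside
- slide_box: bystander: closed slide box 87 x 102 x 34 mm on the table to the left; origin at its underside
- stapler: bystander: black stapler 130 x 34 x 45 mm on the table to the right; origin at its underside
- mug: bystander: white mug 80 mm across, 90 mm tall, on the table to the left; origin at its underside
- mouse: bystander: round computer mouse 64 mm across, 34 mm tall, on a 4 mm mat to the right; origin at its underside
Things that resemble listed ones, but are neither listed nor needed, are in the scene too. Leave any yellow look-alike of the dish_low alone. Leave any turquoise look-alike of the dish_tall alone.

How it is judged:
By the outcome, as a careful person would: the job done as asked, in the order asked, and still so for the second after the job is handed in, with the robot touching nothing.
It also fails if it takes over 66 s, if anything falls off the work surface, if the arm or the gripper's body presses on something with over 40 N, if the wrist force passes 120 N, or if a joint passes its speed limit or range.

## Robot

A 6-joint arm with a two-finger parallel gripper is mounted at the origin on the work surface. World frame = base frame: x ahead of the robot, y to its left, z up, the work surface at z = 0. Lengths are in m, angles in rad, forces in N, time in s.
With the tool pointing down it reaches from about 0.25 to 0.8 m from the base axis. Payload 8.5 kg.
Tool frame: the origin (TCP) lies midway between the tips of the shut fingers; the grasp point (between the pads) lies 19 mm behind it; z points along the fingers, y is the line along which they close (so a half turn about z gives the same grasp; the last joint's range is limited). The gripper opens to 85 mm and grips with 20 to 120 N. Pads are 22 mm wide; open, the fingers measure 114 mm over their backs; the gripper's body (76 mm by 85 mm) begins 54 mm behind the grasp point. The pads swing forward as they close: fully open they stand 13 mm farther back than shut.
Start: joints at [1.258, 0.238, -0.013, 1.319, 0, 1.571], TCP at [0.162, 0.499, 0.231] pointing down, gripper open.
Joint ranges: [-2.66, 2.66], [-1.03, 1.9], [-1.14, 1.46], [-1.82, 2.27], [-1.45, 1.34], [-3.14, 3.14]. Speed limits (rad/s): [2.22, 2.22, 2.79, 3.14, 3.14, 3.14].

## Interface

Orientations are given as a unit quaternion [x, y, z, w].
In Python, from plant import bot gives the robot as it stands.
- The arm moves only by the tool step_arm, never from a script. Its argument "steps" is a list of rows, each an object with "slide": the shift along the tool's x, y, z as a fraction of full scale, a list of three; "yaw": the turn about the tool's z as a fraction of full scale. A call has exactly 5 rows; each row is the pose to reach, as a shift and turn from the pose commanded when the call began, along the tool's axes at that moment; what a row does not reach only later rows make up. Full scale, the value 1, is 30 cm for a shift and 90 degrees for a turn. A row lasts 1/10 s, in which the tool goes at most 50 mm and 8.59 degrees, less where a joint would pass 70% of its speed; a pose out of reach is approached as far as the arm can. A call with a number of a shift or a turn outside -1 to 1 is refused whole. A call with a gripper value outside its range is refused whole. "gripper" is the opening, from 0 (shut) to 1 (fully open), set as the call begins (left out, the last holds). The fingers move at their own pace and stop on an object; "grip_force" is the grip in N (left out, the last holds). Time passes only in rows, so rows that repeat a pose let the fingers close, or fill a call up. It gives the time, the measured TCP pose, the force, the opening and the grip force at its end, in the units of the state.
- bot.get_state(): the state, without advancing time (a new reading comes with each control period).
- bot.capture(name): name is "scene" or "side" or "wrist"; returns the picture (384x512x3 uint8, red, green, blue); there is no depth.
- bot.camera_info(name): a dict with "intrinsics" (3x3 intrinsics, pixels), "R" (3x3) and "t" (3): a world point X has camera coordinates R X + t. Camera axes: x right, y down, z forward; pixel columns grow to the right and rows downward; lengths in m; the calibration is good to about 2 mm. A picture is of the moment at which its call begins: read the wrist's pose just before it. camera_info takes no time and is no camera call; for the wrist camera it gives the pose at the moment of the call.
- bot.close_job(): hands the job in; it is judged then, once.
The state is a dict: "time_s": time; "qpos": joint angles; "joint_velocities": joint speeds; "joint_torque": joint torques, N m; "tool_pos": TCP position; "orientation": TCP orientation; "force": force on the tool from outside, world axes, zero at the start; "ft_torque": the same for the moment, N m; "gripper_width": opening from 0.0 (shut) to 1.0 (fully open); "gripper_force": force on a finger pad.
Only numpy, scipy, OpenCV 4.12 (cv2) and the standard library are available. Lean on these libraries where they do the work, as an engineer would, in place of code of your own. Each camera call takes 0.05 s, during which the arm holds its last target. There are 200 camera calls.

## Working session

There is one attempt and no reset: what is moved stays moved. The work goes in short steps, Python scripts to look and compute and a tool call to move; the robot and the scene stay as the last step left them, time stands still between calls to the robot, and variables do not carry over. Pictures are saved under pics/ and viewed, at most 10 in all, crops included, and the job is handed in when it is done.

Besides the shell and the picture viewer there is one more tool, called after ">>>" as name([rows], argument=value, ...), one row to a line, values as JSON. step_arm: Moves the arm, as the interface text tells. Shift numbers are shares of 30 cm and turn numbers shares of 90 degrees, none past 1 either way. Its arguments: {"type":"object","properties":{"steps":{"type":"array"},"gripper":{"type":"number"},"grip_force":{"type":"number"}},"required":["steps"]}

```bash
mkdir -p pics; ls
python3 - <<'E'
from plant import bot
import cv2,numpy as np
s=bot.get_state();print({k:np.round(v,3).tolist() for k,v in s.items()})
for n in("scene","side"):
    cv2.imwrite(f"pics/{n}0.png",cv2.cvtColor(bot.capture(n),cv2.COLOR_RGB2BGR))
    c=bot.camera_info(n);print(n,{k:np.round(v,3).tolist() for k,v in c.items()})
E
```

```text
pics
{'time_s': 0.0, 'qpos': [1.258, 0.239, -0.014, 1.319, -0.0, 1.571], 'joint_velocities': [0.001, -0.002, -0.0, 0.003, 0.0, -0.0], 'joint_torque': [0.003, -53.878, 34.643, 0.019, 0.0, -0.0], 'tool_pos': [0.161, 0.499, 0.231], 'orientation': [0.156, 0.988, -0.001, -0.0], 'force': [0.528, 0.002, 0.883], 'ft_torque': [0.026, -0.0, -0.006], 'gripper_force': 0.0, 'gripper_width': 1.001}
scene {'intrinsics': [[355.778, 0.0, 253.011], [0.0, 355.778, 195.092], [0.0, 0.0, 1.0]], 'R': [[0.226, 0.974, 0.018], [0.724, -0.156, -0.672], [-0.652, 0.165, -0.74]], 't': [-0.081, -0.278, 1.541]}
side {'intrinsics': [[395.358, 0.0, 258.761], [0.0, 395.358, 198.998], [0.0, 0.0, 1.0]], 'R': [[0.98, -0.198, -0.014], [-0.139, -0.631, -0.763], [0.142, 0.75, -0.646]], 't': [-0.536, 0.166, 1.501]}
```

View pics/scene0.png

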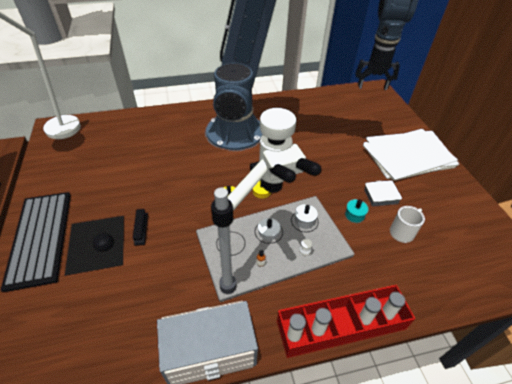

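View pics/side0.png

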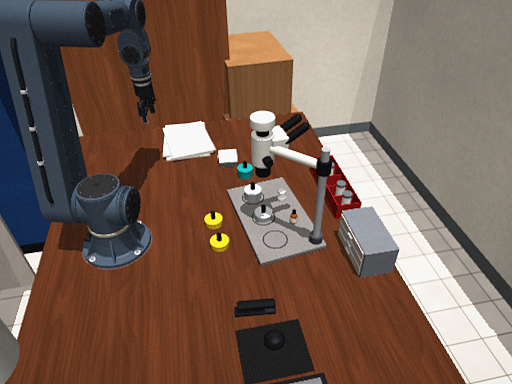

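The right ring is empty (scene about (232,243), side about (275,239)). One dish is at the lens (scene (268,230), side (263,213)) and one at the left ring (scene (306,215), side (252,192)). The yellow look-alikes stand on the robot's side. Next I'll view enlarged crops to get finer pixel positions.

Run:
```python
import cv2,numpy as np
a=cv2.imread("pics/scene0.png")[190:300,190:360];b=cv2.imread("pics/side0.png")[165:270,200:340]
cv2.imwrite("pics/sc_c.png",cv2.resize(a,None,fx=4.7,fy=4.7,interpolation=cv2.INTER_CUBIC))
cv2.imwrite("pics/si_c.png",cv2.resize(b,None,fx=5.5,fy=5.5,interpolation=cv2.INTER_CUBIC))
```

```text
(no output)
```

View pics/sc_c.png

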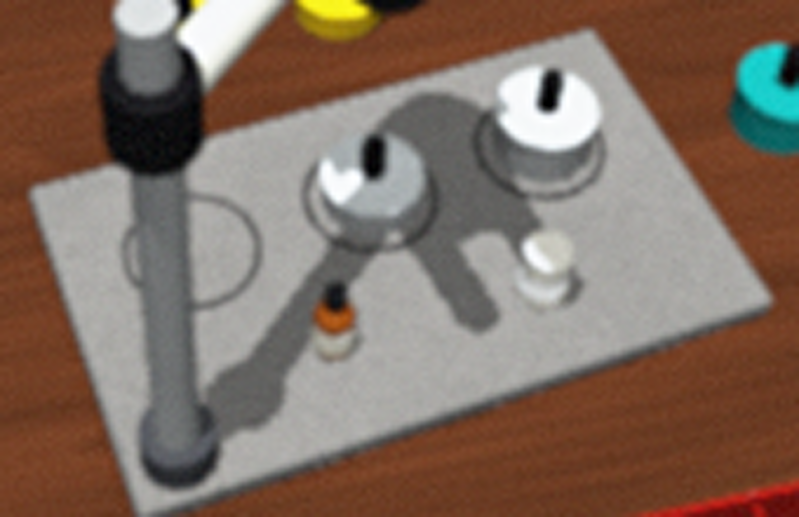

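View pics/si_c.png

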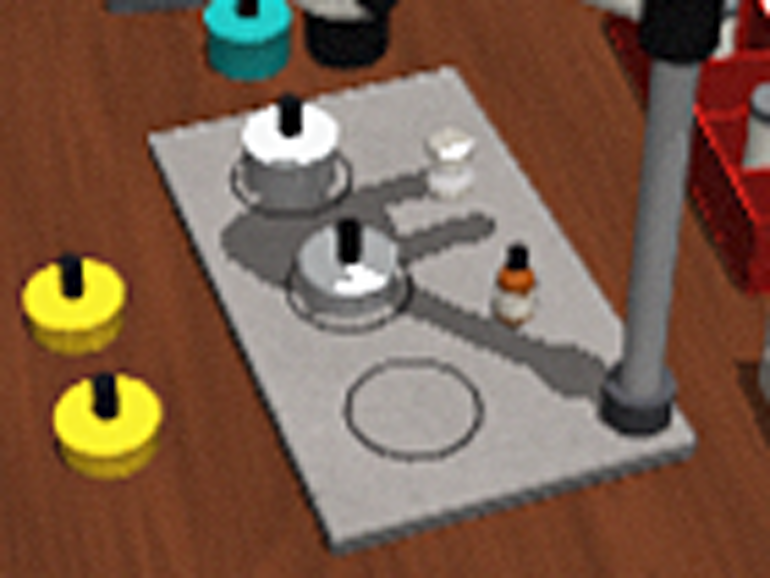

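```bash
cat > h.py <<'E'
import numpy as np, cv2
from scipy.optimize import least_squares
from scipy.spatial.transform import Rotation as Ro
def proj(c,X):
    p=(np.array(c["R"])@np.atleast_2d(X).T).T+np.array(c["t"]); p=p@np.array(c["intrinsics"]).T
    return p[:,:2]/p[:,2:]
def tri(obs):
    r=least_squares(lambda X:np.concatenate([(proj(c,X)[0]-u) for c,u in obs]),[.5,0,.05])
    return r.x,np.abs(r.fun).max()
def b2w(p,X):
    X=np.atleast_2d(X); return np.c_[X[:,:2]@np.array([[np.cos(p[2]),-np.sin(p[2])],[np.sin(p[2]),np.cos(p[2])]]).T+p[:2],X[:,2]]
E
python3 - <<'E'
from h import *
from plant import bot
sc,si=bot.camera_info("scene"),bot.camera_info("side")
fs=lambda P:(np.array(P)+.5)/4.7-.5+[190,190]
fi=lambda P:(np.array(P)+.5)/5.5-.5+[200,165]
M=np.array([[-90,220,20],[-90,-220,20],[170,220,20],[170,-220,20],[0,-130,20]])/1e3
S=fs([[590,30],[30,190],[770,300],[140,512],[193,252]]);I=fi([[152,135],[333,540],[455,68],[692,440],[414,408]])
for w in ((1,1),(1,0),(0,1)):
    r=least_squares(lambda p:np.r_[w[0]*(proj(sc,b2w(p,M))-S).ravel(),w[1]*(proj(si,b2w(p,M))-I).ravel()],[.6,0,0])
    print(np.round(r.x,4),np.round(r.fun.reshape(-1,2).tolist(),1).tolist())
    if w==(1,1):p=r.x
for i,m in enumerate(M): print(m,np.round(tri([(sc,S[i]),(si,I[i])])[0],4),b2w(p,m).round(4))
for n,a,b in(("lowtop",(374,138),(349,222)),("lowbase",(373,175),(349,262)),("talltop",(552,72),(290,98)),("tallbase",(548,108),(289,135)),("jarbot",(545,298),(450,190)),("dropbot",(334,352),(513,320)),("yel1top",(340,0),(105,380))):
    X,e=tri([(sc,fs([a])[0]),(si,fi([b])[0])]);R=b2w((0,0,-p[2]),X-np.r_[p[:2],0])[0];print(n,X.round(4),"base",R.round(4),round(e,2))
print("marks",b2w(p,np.array([[0,.13,.02],[0,0,.02],[0,-.13,.02]])).round(4))
E
```

```text
[0.5663 0.0025 0.1338] [[0.7, -0.9], [-0.6, -1.1], [1.2, -0.1], [-0.5, 0.6], [-0.3, -0.6], [-0.7, 0.0], [-0.0, 0.1], [0.2, -0.3], [1.5, -0.2], [0.0, 0.4]]
[0.5669 0.002  0.1371] [[0.4, -0.9], [-0.7, -0.7], [1.1, -0.1], [-0.4, 1.0], [-0.4, -0.3], [-0.0, 0.0], [0.0, 0.0], [0.0, -0.0], [0.0, -0.0], [0.0, 0.0]]
[0.5658 0.0033 0.1291] [[0.0, -0.0], [-0.0, -0.0], [0.0, 0.0], [-0.0, 0.0], [-0.0, -0.0], [-0.6, -0.2], [-0.5, -0.0], [0.3, -0.4], [1.1, -0.1], [-0.3, 0.3]]
[-0.09  0.22  0.02] [0.4511 0.2051 0.0209] [[0.4477 0.2085 0.02  ]]
[-0.09 -0.22  0.02] [ 0.5078 -0.2256  0.0169] [[ 0.5064 -0.2275  0.02  ]]
[0.17 0.22 0.02] [0.7044 0.2401 0.0197] [[0.7054 0.2432 0.02  ]]
[ 0.17 -0.22  0.02] [ 0.7604 -0.1905  0.0166] [[ 0.7641 -0.1929  0.02  ]]
[ 0.   -0.13  0.02] [ 0.5847 -0.1251  0.0194] [[ 0.5836 -0.1263  0.02  ]]
lowtop [0.5657 0.0019 0.0838] base [-0.0006 -0.0005  0.0838] 0.05
lowbase [0.5661 0.0034 0.0439] base [-0.      0.0009  0.0439] 0.06
talltop [0.5482 0.1303 0.0996] base [-0.0008  0.129   0.0996] 0.04
tallbase [0.5478 0.1331 0.061 ] base [-0.0009  0.1319  0.061 ] 0.18
jarbot [0.6661 0.0976 0.0131] base [0.1117 0.081  0.0131] 0.44
dropbot [ 0.6756 -0.0495  0.0121] base [ 0.1014 -0.0661  0.0121] 0.36
yel1top [ 0.3698  0.02   -0.0203] base [-0.1923  0.0436 -0.0203] 5.5
marks [[ 0.5489  0.1313  0.02  ]
 [ 0.5663  0.0025  0.02  ]
 [ 0.5836 -0.1263  0.02  ]]
```

The low dish is under the lens and has to go to the right ring. The tall one waits at the left. Heights match the text: knob tops at 84 and 100 mm against 80 and 96, and the plate at about 20. The moves only offer a yaw, so I need to find out how the tool can tilt. I'll move over free space on the left and reach past the limit, to see whether the orientation gives way.

>>> step_arm([
  {"slide":[-0.14,0.06,-0.04],"yaw":0},
  {"slide":[-0.28,0.12,-0.08],"yaw":0},
  {"slide":[-0.42,0.18,-0.12],"yaw":0},
  {"slide":[-0.56,0.24,-0.16],"yaw":0},
  {"slide":[-0.7,0.3,-0.2],"yaw":0},
])

```text
time_s: 0.6
tool_pos: [0.3908, 0.5203, 0.2915]
orientation: [0.156, 0.988, -0.0, -0.0]
force: [0.8, 1.4, 0.1]
gripper_width: 1.004
gripper_force: 0.0
```

>>> step_arm([
  {"slide":[-0.08,0.14,0],"yaw":0},
  {"slide":[-0.16,0.28,0],"yaw":0},
  {"slide":[-0.24,0.42,0],"yaw":0},
  {"slide":[-0.32,0.56,0],"yaw":0},
  {"slide":[-0.4,0.7,0],"yaw":0},
])

```text
time_s: 1.1
tool_pos: [0.5183, 0.6357, 0.2815]
orientation: [0.156, 0.988, 0.01, 0.006]
force: [0.8, 1.2, 1.0]
gripper_width: 0.998
gripper_force: 0.0
```

>>> step_arm([
  {"slide":[-0.08,0.14,0],"yaw":0},
  {"slide":[-0.16,0.28,0],"yaw":0},
  {"slide":[-0.24,0.42,0],"yaw":0},
  {"slide":[-0.32,0.56,0],"yaw":0},
  {"slide":[-0.4,0.7,0],"yaw":0},
])

```text
time_s: 1.6
tool_pos: [0.4757, 0.5611, 0.3384]
orientation: [0.156, 0.987, -0.025, -0.016]
force: [4.1, 5.7, 2.9]
gripper_width: 0.999
gripper_force: 0.0
```

```bash
python3 -c "
from plant import bot
from h import *
s=bot.get_state();print(s['qpos'],s['tool_pos'],s['time_s']);print(Ro.from_quat(s['orientation']).as_matrix().round(3))"
```

```text
[8.67414398e-01 8.14666722e-01 1.26618292e+00 2.08147837e+00
 3.16826854e-04 1.18048143e+00] [0.47574198 0.56110977 0.33837867] 1.6
[[-0.951  0.307 -0.038]
 [ 0.308  0.95  -0.045]
 [ 0.023 -0.055 -0.998]]
```

>>> step_arm([
  {"slide":[0,0,0],"yaw":0},
  {"slide":[0,0,0],"yaw":0},
  {"slide":[0,0,0],"yaw":0},
  {"slide":[0,0,0],"yaw":0},
  {"slide":[0,0,0],"yaw":0},
])

```text
time_s: 2.1
tool_pos: [0.478, 0.5644, 0.3443]
orientation: [0.156, 0.988, -0.016, -0.01]
force: [0.2, 0.6, -0.4]
gripper_width: 1.001
gripper_force: 0.0
```

```bash
python3 -c "
from plant import bot
from h import *
s=bot.get_state();print(s['qpos'],s['tool_pos'],s['time_s']);print(Ro.from_quat(s['orientation']).as_matrix().round(3))"
```

```text
[8.67965298e-01 8.05537099e-01 1.26448081e+00 2.06860669e+00
 4.09720034e-04 1.18066893e+00] [0.47798038 0.56442315 0.34428207] 2.1
[[-0.951  0.307 -0.025]
 [ 0.308  0.951 -0.029]
 [ 0.015 -0.036 -0.999]]
```

>>> step_arm([
  {"slide":[0.055,-0.14,0],"yaw":0},
  {"slide":[0.11,-0.28,0],"yaw":0},
  {"slide":[0.11,-0.28,0],"yaw":0},
  {"slide":[0.11,-0.28,0],"yaw":0},
  {"slide":[0.11,-0.28,0],"yaw":0},
])

```text
time_s: 2.6
tool_pos: [0.4204, 0.4941, 0.3487]
orientation: [0.156, 0.988, -0.016, -0.01]
force: [-1.0, 0.4, 0.8]
gripper_width: 0.999
gripper_force: 0.0
```

```bash
python3 -c "
from plant import bot
from h import *
s=bot.get_state();print(s['qpos'],s['tool_pos'],s['time_s']);print(Ro.from_quat(s['orientation']).as_matrix().round(3))"
```

```text
[8.65702765e-01 5.14945829e-01 7.08326375e-01 1.80261757e+00
 3.01724526e-04 1.17849224e+00] [0.42040568 0.49413731 0.34867491] 2.6
[[-0.951  0.307 -0.025]
 [ 0.308  0.951 -0.029]
 [ 0.015 -0.035 -0.999]]
```

The tilt survives later moves, so the commanded pose follows what the arm actually reached. By my joint sums, going high and stretched brings joint 4 to its stop, which should tilt the tool outward. I'll climb, go round to the microscope's azimuth well above and in front of it, and turn so that the fingers close sideways.

>>> step_arm([
  {"slide":[0,0,-0.14],"yaw":0},
  {"slide":[0,0,-0.28],"yaw":0},
  {"slide":[0,0,-0.42],"yaw":0},
  {"slide":[0,0,-0.56],"yaw":0},
  {"slide":[0,0,-0.67],"yaw":0},
])

```text
time_s: 3.1
tool_pos: [0.436, 0.5125, 0.4618]
orientation: [0.156, 0.988, 0.015, 0.009]
force: [1.3, 1.2, -0.9]
gripper_width: 0.998
gripper_force: 0.0
```

>>> step_arm([
  {"slide":[-0.04,-0.14,0],"yaw":-0.057},
  {"slide":[-0.08,-0.28,0],"yaw":-0.114},
  {"slide":[-0.12,-0.42,0],"yaw":-0.171},
  {"slide":[-0.16,-0.56,0],"yaw":-0.228},
  {"slide":[-0.2,-0.72,0],"yaw":-0.285},
])

```text
time_s: 3.6
tool_pos: [0.4278, 0.3153, 0.4642]
orientation: [-0.07, 0.997, 0.018, 0.019]
force: [0.7, 0.6, 2.0]
gripper_width: 1.0
gripper_force: 0.0
```

>>> step_arm([
  {"slide":[0.03,-0.14,0],"yaw":0},
  {"slide":[0.06,-0.28,0],"yaw":0},
  {"slide":[0.09,-0.42,0],"yaw":0},
  {"slide":[0.12,-0.56,0],"yaw":0},
  {"slide":[0.13,-0.74,0],"yaw":0},
])

```text
time_s: 4.1
tool_pos: [0.4192, 0.0943, 0.457]
orientation: [-0.068, 0.997, 0.017, 0.02]
force: [1.3, 0.6, 0.4]
gripper_width: 0.997
gripper_force: 0.0
```

```bash
cat > st.py <<'E'
from plant import bot
from h import *
s=bot.get_state();print(np.round(s['qpos'],3),np.round(s['tool_pos'],4),s['time_s'],'F',np.round(s['force'],1));print(Ro.from_quat(s['orientation']).as_matrix().round(3))
E
python3 st.py
```

```text
[0.2   0.065 0.351 1.813 0.029 0.065] [0.4192 0.0943 0.457 ] 4.1 F [1.3 0.6 0.4]
[[-0.99  -0.136  0.037]
 [-0.135  0.99   0.037]
 [-0.041  0.032 -0.999]]
```

>>> step_arm([
  {"slide":[0,-0.04,-0.16],"yaw":0},
  {"slide":[0,-0.08,-0.32],"yaw":0},
  {"slide":[0,-0.12,-0.48],"yaw":0},
  {"slide":[0,-0.12,-0.64],"yaw":0},
  {"slide":[0,-0.12,-0.8],"yaw":0},
])

```text
time_s: 4.6
tool_pos: [0.4077, 0.052, 0.6097]
orientation: [-0.067, 0.997, 0.018, 0.041]
force: [-0.0, -1.0, -0.9]
gripper_width: 1.001
gripper_force: 0.0
```

```bash
python3 st.py
```

```text
[ 0.102  0.193  0.974  2.268  0.033 -0.03 ] [0.4077 0.052  0.6097] 4.6 F [-0.  -1.  -0.9]
[[-0.988 -0.134  0.08 ]
 [-0.131  0.99   0.041]
 [-0.085  0.03  -0.996]]
```

>>> step_arm([
  {"slide":[0,0,-0.16],"yaw":0},
  {"slide":[0,0,-0.32],"yaw":0},
  {"slide":[0,0,-0.48],"yaw":0},
  {"slide":[0,0,-0.64],"yaw":0},
  {"slide":[0,0,-0.8],"yaw":0},
])

```text
time_s: 5.1
tool_pos: [0.3774, 0.0476, 0.6251]
orientation: [-0.067, 0.996, 0.019, 0.058]
force: [-0.5, 0.6, 0.1]
gripper_width: 0.997
gripper_force: 0.0
```

```bash
python3 st.py
```

```text
[ 0.098  0.13   0.942  2.267  0.034 -0.033] [0.3774 0.0476 0.6251] 5.1 F [-0.5  0.6  0.1]
[[-0.984 -0.135  0.112]
 [-0.131  0.99   0.045]
 [-0.117  0.029 -0.993]]
```

>>> step_arm([
  {"slide":[-0.2,0,-1],"yaw":0},
  {"slide":[-0.2,0,-1],"yaw":0},
  {"slide":[-0.2,0,-1],"yaw":0},
  {"slide":[-0.2,0,-1],"yaw":0},
  {"slide":[-0.2,0,-1],"yaw":0},
])

```text
time_s: 5.6
tool_pos: [0.3758, 0.0467, 0.64]
orientation: [-0.066, 0.994, 0.02, 0.08]
force: [0.1, -0.8, 0.1]
gripper_width: 1.001
gripper_force: 0.0
```

```bash
python3 st.py
```

```text
[ 0.096  0.116  0.974  2.267  0.034 -0.034] [0.3758 0.0467 0.64  ] 5.6 F [ 0.1 -0.8  0.1]
[[-0.978 -0.135  0.157]
 [-0.128  0.99   0.05 ]
 [-0.162  0.028 -0.986]]
```

>>> step_arm([
  {"slide":[-0.8,0,-1],"yaw":0},
  {"slide":[-0.8,0,-1],"yaw":0},
  {"slide":[-0.8,0,-1],"yaw":0},
  {"slide":[-0.8,0,-1],"yaw":0},
  {"slide":[-0.8,0,-1],"yaw":0},
])

```text
time_s: 6.1
tool_pos: [0.4429, 0.0554, 0.643]
orientation: [-0.066, 0.992, 0.021, 0.102]
force: [-0.4, 0.8, -0.6]
gripper_width: 0.998
gripper_force: 0.0
```

```bash
python3 st.py
```

```text
[ 0.101  0.227  1.129  2.267  0.034 -0.027] [0.4429 0.0554 0.643 ] 6.1 F [-0.4  0.8 -0.6]
[[-0.971 -0.134  0.2  ]
 [-0.126  0.991  0.054]
 [-0.205  0.028 -0.978]]
```

>>> step_arm([
  {"slide":[0,0,-1],"yaw":0},
  {"slide":[0,0,-1],"yaw":0},
  {"slide":[0,0,-1],"yaw":0},
  {"slide":[0,0,-1],"yaw":0},
  {"slide":[0,0,-1],"yaw":0},
])

```text
time_s: 6.6
tool_pos: [0.3832, 0.0468, 0.6691]
orientation: [-0.065, 0.99, 0.022, 0.125]
force: [-0.0, 0.2, -0.7]
gripper_width: 1.0
gripper_force: 0.0
```

>>> step_arm([
  {"slide":[0,0,-1],"yaw":0},
  {"slide":[0,0,-1],"yaw":0},
  {"slide":[0,0,-1],"yaw":0},
  {"slide":[0,0,-1],"yaw":0},
  {"slide":[0,0,-1],"yaw":0},
])

```text
time_s: 7.1
tool_pos: [0.334, 0.0407, 0.6864]
orientation: [-0.064, 0.987, 0.022, 0.147]
force: [0.8, -0.0, 0.1]
gripper_width: 0.998
gripper_force: 0.0
```

>>> step_arm([
  {"slide":[-0.2,0,-1],"yaw":0},
  {"slide":[-0.2,0,-1],"yaw":0},
  {"slide":[-0.2,0,-1],"yaw":0},
  {"slide":[-0.2,0,-1],"yaw":0},
  {"slide":[-0.2,0,-1],"yaw":0},
])

```text
time_s: 7.6
tool_pos: [0.3202, 0.0402, 0.7013]
orientation: [-0.064, 0.983, 0.023, 0.169]
force: [0.4, -0.3, -0.3]
gripper_width: 0.999
gripper_force: 0.0
```

>>> step_arm([
  {"slide":[-0.2,0,-1],"yaw":0},
  {"slide":[-0.2,0,-1],"yaw":0},
  {"slide":[-0.2,0,-1],"yaw":0},
  {"slide":[-0.2,0,-1],"yaw":0},
  {"slide":[-0.2,0,-1],"yaw":0},
])

```text
time_s: 8.1
tool_pos: [0.3027, 0.0397, 0.7158]
orientation: [-0.063, 0.979, 0.024, 0.191]
force: [-0.8, -0.5, -0.2]
gripper_width: 0.999
gripper_force: 0.0
```

```bash
python3 st.py
```

```text
[ 0.096 -0.047  1.035  2.267  0.035 -0.027] [0.3027 0.0397 0.7158] 8.1 F [-0.8 -0.5 -0.2]
[[-0.919 -0.133  0.371]
 [-0.115  0.991  0.07 ]
 [-0.377  0.022 -0.926]]
```

>>> step_arm([
  {"slide":[-0.4,0,-1],"yaw":0},
  {"slide":[-0.4,0,-1],"yaw":0},
  {"slide":[-0.4,0,-1],"yaw":0},
  {"slide":[-0.4,0,-1],"yaw":0},
  {"slide":[-0.4,0,-1],"yaw":0},
])

```text
time_s: 8.6
tool_pos: [0.3115, 0.0424, 0.7308]
orientation: [-0.063, 0.975, 0.025, 0.213]
force: [-0.5, -0.3, -0.6]
gripper_width: 0.997
gripper_force: 0.0
```

>>> step_arm([
  {"slide":[-0.4,0,-1],"yaw":0},
  {"slide":[-0.4,0,-1],"yaw":0},
  {"slide":[-0.4,0,-1],"yaw":0},
  {"slide":[-0.4,0,-1],"yaw":0},
  {"slide":[-0.4,0,-1],"yaw":0},
])

```text
time_s: 9.1
tool_pos: [0.3107, 0.0434, 0.7461]
orientation: [-0.062, 0.97, 0.026, 0.235]
force: [-0.0, 0.2, -0.1]
gripper_width: 0.998
gripper_force: 0.0
```

>>> step_arm([
  {"slide":[-0.4,0,-1],"yaw":0},
  {"slide":[-0.4,0,-1],"yaw":0},
  {"slide":[-0.4,0,-1],"yaw":0},
  {"slide":[-0.4,0,-1],"yaw":0},
  {"slide":[-0.4,0,-1],"yaw":0},
])

```text
time_s: 9.6
tool_pos: [0.3033, 0.0433, 0.7614]
orientation: [-0.061, 0.964, 0.027, 0.257]
force: [-0.2, 0.0, 0.2]
gripper_width: 1.0
gripper_force: 0.0
```

>>> step_arm([
  {"slide":[-0.4,0,-1],"yaw":0},
  {"slide":[-0.4,0,-1],"yaw":0},
  {"slide":[-0.4,0,-1],"yaw":0},
  {"slide":[-0.4,0,-1],"yaw":0},
  {"slide":[-0.4,0,-1],"yaw":0},
])

```text
time_s: 10.1
tool_pos: [0.2908, 0.0426, 0.776]
orientation: [-0.061, 0.958, 0.028, 0.279]
force: [0.2, 0.2, 0.6]
gripper_width: 1.006
gripper_force: 0.0
```

>>> step_arm([
  {"slide":[-0.4,0,-1],"yaw":0},
  {"slide":[-0.4,0,-1],"yaw":0},
  {"slide":[-0.4,0,-1],"yaw":0},
  {"slide":[-0.4,0,-1],"yaw":0},
  {"slide":[-0.4,0,-1],"yaw":0},
])

```text
time_s: 10.6
tool_pos: [0.2742, 0.0414, 0.7899]
orientation: [-0.06, 0.951, 0.03, 0.301]
force: [0.3, 0.7, 0.4]
gripper_width: 0.998
gripper_force: 0.0
```

```bash
python3 st.py
```

```text
[ 0.13  -0.101  1.21   2.267  0.018  0.01 ] [0.2742 0.0414 0.7899] 10.6 F [0.3 0.7 0.4]
[[-0.811 -0.132  0.569]
 [-0.096  0.991  0.092]
 [-0.577  0.02  -0.817]]
```

Tilt is now 35°, leaning to the robot's side, with the fingers closing sideways. Next I'll plan the approach along the tool axis.

```bash
cat > plan.py <<'E'
import sys
from plant import bot
from h import *
def go(*pts):
    s=bot.get_state();R=Ro.from_quat(s['orientation']).as_matrix();p=np.array(s['tool_pos'])
    print('t',s['time_s'],'at',p.round(4),'q',np.round(s['qpos'],2),'zax',R[:,2].round(3),'F',np.round(s['force'],1),'w',round(s['gripper_width'],3))
    for t in pts:
        d=R.T@(np.array(t)-p);print('to',np.round(t,4),'frac',(d/.3).round(4),'mm',round(np.linalg.norm(d)*1e3,1));p=np.array(t)
    return R
E
python3 - <<'E'
from plan import *
s=bot.get_state();z=Ro.from_quat(s['orientation']).as_matrix()[:,2]
T=np.array([.566,.003,.075])+.019*z
go(T-.3*z,T-.12*z,T)
E
```

```text
t 10.6 at [0.2742 0.0414 0.7899] q [ 0.13 -0.1   1.21  2.27  0.02  0.01] zax [ 0.569  0.092 -0.817] F [0.3 0.7 0.4] w 0.998
to [ 0.406  -0.023   0.3045] frac [ 0.5972 -0.3032  1.5519] mm 507.1
to [ 0.5085 -0.0063  0.1575] frac [0.  0.  0.6] mm 180.0
to [0.5768 0.0048 0.0595] frac [-0.  -0.   0.4] mm 120.0
```

>>> step_arm([
  {"slide":[0.04,-0.02,0.103],"yaw":0},
  {"slide":[0.08,-0.04,0.206],"yaw":0},
  {"slide":[0.12,-0.06,0.309],"yaw":0},
  {"slide":[0.16,-0.08,0.412],"yaw":0},
  {"slide":[0.2,-0.1,0.517],"yaw":0},
], gripper=0.55, grip_force=25)

```text
time_s: 11.1
tool_pos: [0.3179, 0.02, 0.6251]
orientation: [-0.06, 0.951, 0.03, 0.301]
force: [0.1, 0.2, 1.5]
gripper_width: 0.554
gripper_force: 0.0
```

>>> step_arm([
  {"slide":[0.04,-0.02,0.103],"yaw":0},
  {"slide":[0.08,-0.04,0.206],"yaw":0},
  {"slide":[0.12,-0.06,0.309],"yaw":0},
  {"slide":[0.16,-0.08,0.412],"yaw":0},
  {"slide":[0.2,-0.1,0.517],"yaw":0},
])

```text
time_s: 11.6
tool_pos: [0.3616, -0.0011, 0.4642]
orientation: [-0.06, 0.951, 0.03, 0.301]
force: [0.0, -0.4, -0.7]
gripper_width: 0.553
gripper_force: 0.0
```

>>> step_arm([
  {"slide":[0.04,-0.02,0.103],"yaw":0},
  {"slide":[0.08,-0.04,0.206],"yaw":0},
  {"slide":[0.12,-0.06,0.309],"yaw":0},
  {"slide":[0.16,-0.08,0.412],"yaw":0},
  {"slide":[0.2,-0.1,0.517],"yaw":0},
])

```text
time_s: 12.1
tool_pos: [0.405, -0.0222, 0.3024]
orientation: [-0.06, 0.951, 0.03, 0.301]
force: [0.4, 0.6, -0.5]
gripper_width: 0.551
gripper_force: 0.0
```

Run:
```python
from plan import *
s=bot.get_state();z=Ro.from_quat(s['orientation']).as_matrix()[:,2]
T=np.array([.566,.003,.075])+.019*z
go(T-.12*z,T)
c=bot.camera_info("wrist");im=bot.capture("wrist")
cv2.imwrite("pics/w1.png",cv2.cvtColor(im,cv2.COLOR_RGB2BGR))
import pickle;pickle.dump(c,open("w1.pkl","wb"))
for n,X in(("marks",[[.5489,.1313,.02],[.5663,.0025,.02],[.5836,-.1263,.02]]),("lowknobtop",[[.566,.0025,.08]]),("talltop",[[.548,.131,.096]])):print(n,proj(c,np.array(X)).round(1).tolist())
```

```text
t 12.1 at [ 0.405  -0.0222  0.3024] q [-0.22 -0.42 -0.61  0.81  0.21 -0.28] zax [ 0.569  0.092 -0.817] F [ 0.4  0.6 -0.5] w 0.551
to [ 0.5085 -0.0063  0.1575] frac [-0.0072 -0.0029  0.5959] mm 178.8
to [0.5768 0.0048 0.0595] frac [0.  0.  0.4] mm 120.0
marks [[342.9, 126.9], [252.7, 128.3], [161.9, 129.7]]
lowknobtop [[253.6, 158.7]]
talltop [[353.9, 165.7]]
```

View pics/w1.png

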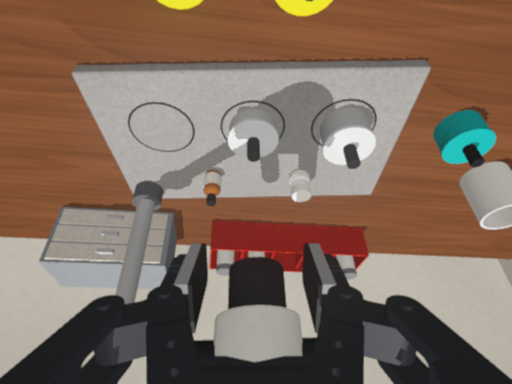

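The wrist view agrees within about 3 px: low knob top at (254,156), tall knob top at (353,163), right ring at (161,127), left ring at (344,122), lens ring at (253,125). The lens barrel at (258,320) is clear above the approach line. I'll go in now.

>>> step_arm([
  {"slide":[0,0,0.12],"yaw":0},
  {"slide":[-0.001,-0.001,0.24],"yaw":0},
  {"slide":[-0.002,-0.002,0.36],"yaw":0},
  {"slide":[-0.003,-0.003,0.48],"yaw":0},
  {"slide":[-0.003,-0.003,0.595],"yaw":0},
])

```text
time_s: 12.65
tool_pos: [0.5085, -0.0061, 0.1583]
orientation: [-0.06, 0.951, 0.03, 0.301]
force: [0.7, 0.0, 0.4]
gripper_width: 0.549
gripper_force: 0.0
```

Run:
```python
from plan import *
s=bot.get_state();z=Ro.from_quat(s['orientation']).as_matrix()[:,2]
T=np.array([.565,.0025,.075])+.019*z
go(T)
c=bot.camera_info("wrist");im=bot.capture("wrist")
cv2.imwrite("pics/w2.png",cv2.cvtColor(im,cv2.COLOR_RGB2BGR))
for n,X in(("lens mark",[[.5663,.0025,.02]]),("lowknobtop,base",[[.566,.0025,.08],[.566,.0025,.048]])):print(n,proj(c,np.array(X)).round(1).tolist())
```

```text
t 12.65 at [ 0.5085 -0.0061  0.1583] q [-0.1  -0.1  -0.82  0.26  0.15 -0.18] zax [ 0.569  0.092 -0.817] F [0.7 0.  0.4] w 0.549
to [0.5758 0.0043 0.0595] frac [ 0.0045 -0.002   0.4001] mm 120.0
lens mark [[252.6, 147.0]]
lowknobtop,base [[254.0, 200.6], [253.2, 170.1]]
```

View pics/w2.png

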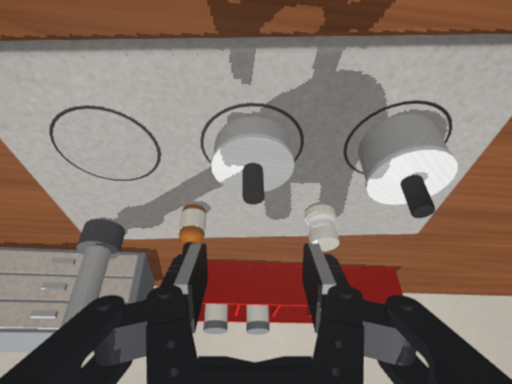

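Knob top at (253,196) and base at (253,165), about 4 px on the robot's side of my estimate, so I'll aim 2 mm nearer the robot. Closing in and gripping.

>>> step_arm([
  {"slide":[0.002,-0.001,0.1],"yaw":0},
  {"slide":[0.004,-0.002,0.2],"yaw":0},
  {"slide":[0.006,-0.002,0.3],"yaw":0},
  {"slide":[0.007,-0.002,0.36],"yaw":0},
  {"slide":[0.007,-0.002,0.396],"yaw":0},
])

```text
time_s: 13.2
tool_pos: [0.574, 0.004, 0.0596]
orientation: [-0.06, 0.952, 0.03, 0.3]
force: [-0.6, -0.2, 0.5]
gripper_width: 0.553
gripper_force: 0.0
```

>>> step_arm([
  {"slide":[0,0,0],"yaw":0},
  {"slide":[0,0,0],"yaw":0},
  {"slide":[0,0,0],"yaw":0},
  {"slide":[0,0,0],"yaw":0},
  {"slide":[0,0,0],"yaw":0},
], gripper=0, grip_force=25)

```text
time_s: 13.7
tool_pos: [0.5737, 0.0037, 0.0615]
orientation: [-0.06, 0.951, 0.03, 0.302]
force: [-1.4, -0.1, 0.2]
gripper_width: 0.199
gripper_force: 25.9
```

Run:
```python
from plan import *
s=bot.get_state();p=np.array(s['tool_pos'])
b=np.array([-.1334,.9911,0])
go(p-.13*b+[0,0,-.0005])
for n in("side","scene"):cv2.imwrite(f"pics/{n}1.png",cv2.cvtColor(bot.capture(n),cv2.COLOR_RGB2BGR))
```

```text
t 13.7 at [0.5737 0.0037 0.0615] q [-0.06  0.18 -0.87 -0.09  0.13 -0.15] zax [ 0.57   0.092 -0.816] F [-1.4 -0.1  0.2] w 0.199
to [ 0.591  -0.1252  0.061 ] frac [-0.0046 -0.4333 -0.0054] mm 130.0
```

>>> step_arm([
  {"slide":[-0.0002,-0.02,-0.0002],"yaw":0},
  {"slide":[-0.0006,-0.05,-0.0006],"yaw":0},
  {"slide":[-0.001,-0.08,-0.001],"yaw":0},
  {"slide":[-0.0013,-0.11,-0.0013],"yaw":0},
  {"slide":[-0.0016,-0.14,-0.0017],"yaw":0},
])

```text
time_s: 14.3
tool_pos: [0.5804, -0.0386, 0.0615]
orientation: [-0.06, 0.951, 0.03, 0.302]
force: [-1.0, 5.3, 5.1]
gripper_width: 0.198
gripper_force: 26.2
```

>>> step_arm([
  {"slide":[-0.0003,-0.03,-0.0004],"yaw":0},
  {"slide":[-0.0007,-0.06,-0.0007],"yaw":0},
  {"slide":[-0.001,-0.09,-0.001],"yaw":0},
  {"slide":[-0.0014,-0.12,-0.0014],"yaw":0},
  {"slide":[-0.0017,-0.15,-0.0018],"yaw":0},
])

```text
time_s: 14.8
tool_pos: [0.5865, -0.0832, 0.0615]
orientation: [-0.06, 0.951, 0.03, 0.302]
force: [0.5, 5.2, 7.6]
gripper_width: 0.196
gripper_force: 26.3
```

Run:
```python
from plan import *
go([ 0.591,-0.1252,0.061 ])
cv2.imwrite("pics/side2.png",cv2.cvtColor(bot.capture("side"),cv2.COLOR_RGB2BGR))
```

```text
t 14.8 at [ 0.5865 -0.0832  0.0615] q [-0.27  0.22 -0.81 -0.03  0.24 -0.32] zax [ 0.571  0.093 -0.815] F [0.5 5.2 7.6] w 0.196
to [ 0.591  -0.1252  0.061 ] frac [ 0.0022 -0.1406 -0.0032] mm 42.2
```

>>> step_arm([
  {"slide":[0.0005,-0.03,-0.001],"yaw":0},
  {"slide":[0.001,-0.06,-0.002],"yaw":0},
  {"slide":[0.0015,-0.095,-0.003],"yaw":0},
  {"slide":[0.002,-0.125,-0.004],"yaw":0},
  {"slide":[0.002,-0.141,-0.005],"yaw":0},
])

```text
time_s: 15.35
tool_pos: [0.5906, -0.1255, 0.0614]
orientation: [-0.06, 0.951, 0.03, 0.302]
force: [0.4, 5.4, 7.0]
gripper_width: 0.198
gripper_force: 26.3
```

Run:
```python
from plan import *
go([ 0.591,-0.1252,0.061 ])
c=bot.camera_info("wrist");w=bot.capture("wrist")
a=bot.capture("scene");b=bot.capture("side")
a=cv2.resize(a[190:300,190:360],(510,330),interpolation=cv2.INTER_CUBIC);b=cv2.resize(b[165:270,200:340],(440,330),interpolation=cv2.INTER_CUBIC)
b=b[:,:290]
m=np.vstack([cv2.resize(np.hstack([a,cv2.resize(bot.capture("side")[190:270,240:310],(289,330),interpolation=cv2.INTER_CUBIC)]),(799,330))])
cv2.imwrite("pics/m3.png",cv2.cvtColor(m,cv2.COLOR_RGB2BGR));cv2.imwrite("pics/w3.png",cv2.cvtColor(w,cv2.COLOR_RGB2BGR))
```

```text
t 15.35 at [ 0.5906 -0.1255  0.0614] q [-0.36  0.24 -0.76  0.01  0.29 -0.4 ] zax [ 0.571  0.093 -0.815] F [0.4 5.4 7. ] w 0.198
to [ 0.591  -0.1252  0.061 ] frac [-0.0002  0.0008  0.002 ] mm 0.6
```

View pics/m3.png

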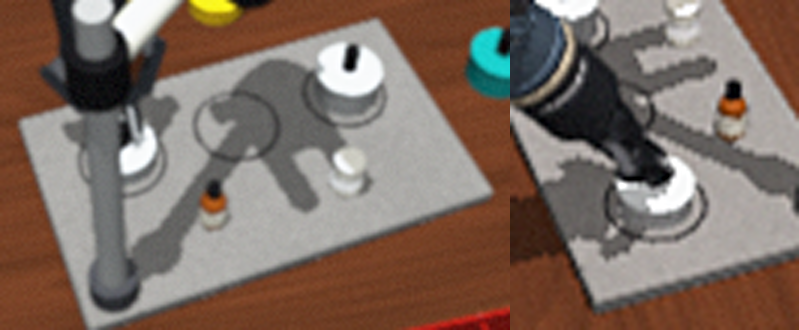

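The low dish appears to stand inside the right ring. I'll release, retreat along the tool axis, and check.

>>> step_arm([
  {"slide":[0,0,0],"yaw":0},
  {"slide":[0,0,0],"yaw":0},
  {"slide":[0,0,0],"yaw":0},
  {"slide":[0,0,0],"yaw":0},
  {"slide":[0,0,0],"yaw":0},
], gripper=0.55)

```text
time_s: 16.05
tool_pos: [0.5895, -0.1246, 0.0603]
orientation: [-0.06, 0.951, 0.03, 0.301]
force: [0.5, 0.4, -0.4]
gripper_width: 0.547
gripper_force: 0.0
```

>>> step_arm([
  {"slide":[0,0,-0.06],"yaw":0},
  {"slide":[0,0,-0.14],"yaw":0},
  {"slide":[0,0,-0.24],"yaw":0},
  {"slide":[0,0,-0.34],"yaw":0},
  {"slide":[0,0,-0.4],"yaw":0},
])

```text
time_s: 16.55
tool_pos: [0.5207, -0.1358, 0.1602]
orientation: [-0.06, 0.951, 0.029, 0.302]
force: [-0.8, -0.9, 0.0]
gripper_width: 0.55
gripper_force: 0.0
```

Run:
```python
from plan import *
R=go();z=R[:,2]
T=np.array([.547,.1315,.091])+.019*z
go(T-.12*z,T)
c=bot.camera_info("wrist");w=bot.capture("wrist")
import pickle;pickle.dump(c,open("w4.pkl","wb"))
cv2.imwrite("pics/w4.png",cv2.cvtColor(cv2.resize(w[60:260,60:],None,fx=1.75,fy=1.75,interpolation=cv2.INTER_CUBIC),cv2.COLOR_RGB2BGR))
```

```text
t 16.55 at [ 0.5207 -0.1358  0.1602] q [-0.44 -0.01 -0.71  0.34  0.33 -0.48] zax [ 0.571  0.092 -0.816] F [-0.8 -0.9  0. ] w 0.55
t 16.55 at [ 0.5207 -0.1358  0.1602] q [-0.44 -0.01 -0.71  0.34  0.33 -0.48] zax [ 0.571  0.092 -0.816] F [-0.8 -0.9  0. ] w 0.55
to [0.4894 0.1222 0.1734] frac [-0.0237  0.8672 -0.0165] mm 260.3
to [0.5578 0.1332 0.0755] frac [ 0.  -0.   0.4] mm 120.0
```

View pics/w4.png

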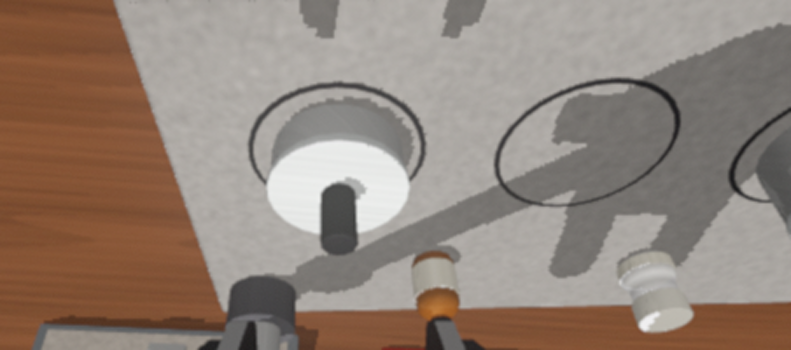

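Run:
```python
from h import *
import pickle
c=pickle.load(open("w4.pkl","rb"))
f=lambda u:(np.array(u)+.5)/1.75-.5+[60,60]
R,t,K=map(np.array,(c["R"],c["t"],c["intrinsics"]))
def bp(u,z):
    d=R.T@np.linalg.inv(K)@np.r_[f(u),1];o=-R.T@t;return (o+d*(z-o[2])/d[2])
for n,u in(("ringL",(249,145)),("ringR",(424,145)),("ringTop",(337,82)),("footTop",(340,97))):print(n,bp(u,.02).round(4))
print("knobtop",bp((339,243),.08).round(4),"lid L,R",bp((268,188),.048).round(4),bp((409,188),.048).round(4))
# lens ring
P=np.array([bp(u,.02)[:2] for u in((497,168),(679,118),(615,79),(565,206),(520,120),(655,175))])
r=least_squares(lambda q:np.hypot(*(P-q[:2]).T)-q[2],[.56,0,.045]);print("lens ring",r.x.round(4),np.abs(r.fun).max())
P=np.array([bp(u,.02)[:2] for u in((249,145),(424,145),(337,82),(270,103),(400,101))])
r=least_squares(lambda q:np.hypot(*(P-q[:2]).T)-.0465,[.58,-.13]);print("right ring",r.x.round(4),np.abs(r.fun).max())
```

```text
ringL [ 0.5803 -0.1727  0.02  ]
ringR [ 0.5702 -0.0833  0.02  ]
ringTop [ 0.536 -0.133  0.02 ]
footTop [ 0.5444 -0.1305  0.02  ]
knobtop [ 0.5784 -0.1276  0.08  ] lid L,R [ 0.5806 -0.1615  0.048 ] [ 0.5731 -0.0933  0.048 ]
lens ring [0.5652 0.0034 0.0463] 0.0024979218774000833
right ring [ 0.5823 -0.1274] 0.0011259795179257015
```

Low dish centre is about (0.578,-0.1275) and the right ring about (0.582,-0.127), so the dish is inside but 4 mm too near the robot. I'll regrip and nudge it 4 mm forward.

>>> step_arm([
  {"slide":[0,0,0.1],"yaw":0},
  {"slide":[0,0,0.2],"yaw":0},
  {"slide":[0,0,0.3],"yaw":0},
  {"slide":[0,0,0.36],"yaw":0},
  {"slide":[0,0,0.398],"yaw":0},
])

```text
time_s: 17.1
tool_pos: [0.5894, -0.1241, 0.059]
orientation: [-0.06, 0.951, 0.03, 0.3]
force: [0.4, 1.4, 0.6]
gripper_width: 0.549
gripper_force: 0.0
```

>>> step_arm([
  {"slide":[0,0,0],"yaw":0},
  {"slide":[0,0,0],"yaw":0},
  {"slide":[0,0,0],"yaw":0},
  {"slide":[0,0,0],"yaw":0},
  {"slide":[0,0,0],"yaw":0},
], gripper=0)

```text
time_s: 17.6
tool_pos: [0.5889, -0.1248, 0.0613]
orientation: [-0.06, 0.951, 0.029, 0.301]
force: [-0.6, -0.1, -3.2]
gripper_width: 0.196
gripper_force: 26.0
```

>>> step_arm([
  {"slide":[-0.003,0,0.0025],"yaw":0},
  {"slide":[-0.007,0,0.005],"yaw":0},
  {"slide":[-0.011,0,0.008],"yaw":0},
  {"slide":[-0.011,0,0.008],"yaw":0},
  {"slide":[-0.011,0,0.008],"yaw":0},
])

```text
time_s: 18.1
tool_pos: [0.5938, -0.1242, 0.0612]
orientation: [-0.06, 0.951, 0.029, 0.302]
force: [-0.3, 0.2, 0.9]
gripper_width: 0.203
gripper_force: 26.3
```

>>> step_arm([
  {"slide":[0,0,0],"yaw":0},
  {"slide":[0,0,0],"yaw":0},
  {"slide":[0,0,0],"yaw":0},
  {"slide":[0,0,0],"yaw":0},
  {"slide":[0,0,0],"yaw":0},
], gripper=0.55)

```text
time_s: 18.6
tool_pos: [0.5935, -0.1242, 0.061]
orientation: [-0.06, 0.951, 0.03, 0.301]
force: [-0.6, 0.4, 0.8]
gripper_width: 0.548
gripper_force: 0.0
```

>>> step_arm([
  {"slide":[0,0,-0.06],"yaw":0},
  {"slide":[0,0,-0.14],"yaw":0},
  {"slide":[0,0,-0.24],"yaw":0},
  {"slide":[0,0,-0.34],"yaw":0},
  {"slide":[0,0,-0.4],"yaw":0},
])

```text
time_s: 19.1
tool_pos: [0.5245, -0.1354, 0.1608]
orientation: [-0.06, 0.951, 0.029, 0.302]
force: [0.1, 0.7, -0.1]
gripper_width: 0.553
gripper_force: 0.0
```

Run:
```python
from plan import *
import pickle
c=bot.camera_info("wrist");w=bot.capture("wrist")
pickle.dump((c,w),open("w5.pkl","wb"))
R=go();z=R[:,2]
g=cv2.cvtColor(w,cv2.COLOR_RGB2GRAY).astype(int)
Rr,t,K=map(np.array,(c["R"],c["t"],c["intrinsics"]))
# profile along image column through dish, robot side: rows as plate x
u=int(proj(c,[[.58,-.127,.02]])[0,0])
for v in range(98,128):
    d=Rr.T@np.linalg.inv(K)@np.r_[u,v,1];o=-Rr.T@t;X=o+d*(.02-o[2])/d[2];print(v,g[v,u-3:u+4].mean().round(),X[:2].round(4),end=' | ')
print()
T=np.array([.545,.1315,.091])+.019*z
go(T-.15*z,T)
```

```text
t 19.15 at [ 0.5245 -0.1358  0.1626] q [-0.44 -0.01 -0.71  0.34  0.33 -0.47] zax [ 0.572  0.091 -0.815] F [0.4 0.1 1.7] w 0.552
98 173.0 [ 0.5321 -0.1338] | 99 174.0 [ 0.533  -0.1337] | 100 175.0 [ 0.534  -0.1336] | 101 168.0 [ 0.5349 -0.1335] | 102 128.0 [ 0.5358 -0.1333] | 103 82.0 [ 0.5368 -0.1332] | 104 67.0 [ 0.5377 -0.1331] | 105 99.0 [ 0.5387 -0.133 ] | 106 152.0 [ 0.5397 -0.1328] | 107 169.0 [ 0.5406 -0.1327] | 108 170.0 [ 0.5416 -0.1326] | 109 170.0 [ 0.5426 -0.1325] | 110 170.0 [ 0.5436 -0.1324] | 111 172.0 [ 0.5446 -0.1322] | 112 172.0 [ 0.5456 -0.1321] | 113 171.0 [ 0.5466 -0.132 ] | 114 171.0 [ 0.5476 -0.1318] | 115 168.0 [ 0.5486 -0.1317] | 116 153.0 [ 0.5497 -0.1316] | 117 136.0 [ 0.5507 -0.1315] | 118 125.0 [ 0.5517 -0.1313] | 119 125.0 [ 0.5528 -0.1312] | 120 131.0 [ 0.5538 -0.1311] | 121 135.0 [ 0.5549 -0.1309] | 122 136.0 [ 0.556  -0.1308] | 123 137.0 [ 0.557  -0.1306] | 124 137.0 [ 0.5581 -0.1305] | 125 138.0 [ 0.5592 -0.1304] | 126 138.0 [ 0.5603 -0.1302] | 127 138.0 [ 0.5614 -0.1301] | 
t 19.15 at [ 0.5245 -0.1358  0.1626] q [-0.44 -0.01 -0.71  0.34  0.33 -0.47] zax [ 0.572  0.091 -0.815] F [0.4 0.1 1.7] w 0.552
to [0.47   0.1196 0.1978] frac [-0.0036  0.8697 -0.1221] mm 263.5
to [0.5559 0.1332 0.0755] frac [-0.   0.   0.5] mm 150.0
```

The low dish is now centred to about 1 mm: the ring-to-foot gap is 12.3 mm against 11 ideal. Next I'll go to the tall dish's pre-grasp.

>>> step_arm([
  {"slide":[0,0,-0.06],"yaw":0},
  {"slide":[0,0.1,-0.06],"yaw":0},
  {"slide":[0,0.2,-0.06],"yaw":0},
  {"slide":[-0.001,0.32,-0.06],"yaw":0},
  {"slide":[-0.002,0.44,-0.06],"yaw":0},
])

```text
time_s: 19.65
tool_pos: [0.4976, -0.0052, 0.1766]
orientation: [-0.059, 0.951, 0.029, 0.301]
force: [0.5, 0.4, -0.5]
gripper_width: 0.549
gripper_force: 0.0
```

>>> step_arm([
  {"slide":[0,0.12,-0.02],"yaw":0},
  {"slide":[0,0.24,-0.04],"yaw":0},
  {"slide":[-0.001,0.36,-0.06],"yaw":0},
  {"slide":[-0.002,0.43,-0.06],"yaw":0},
  {"slide":[-0.002,0.43,-0.06],"yaw":0},
])

```text
time_s: 20.15
tool_pos: [0.4709, 0.1229, 0.1946]
orientation: [-0.062, 0.951, 0.03, 0.302]
force: [-0.4, 0.3, -0.6]
gripper_width: 0.548
gripper_force: 0.0
```

Run:
```python
from plan import *
import pickle
c=bot.camera_info("wrist");w=bot.capture("wrist")
pickle.dump((c,w),open("w6.pkl","wb"))
R=go();z=R[:,2]
cv2.imwrite("pics/w6.png",cv2.cvtColor(cv2.resize(w[60:260,60:],None,fx=1.75,fy=1.75,interpolation=cv2.INTER_CUBIC),cv2.COLOR_RGB2BGR))
T=np.array([.545,.1315,.091])+.019*z
go(T)
```

```text
t 20.2 at [0.4709 0.1218 0.1942] q [ 0.3  -0.2  -0.78  0.38 -0.08  0.15] zax [ 0.569  0.094 -0.817] F [ 0.6 -0.9 -0.2] w 0.548
t 20.2 at [0.4709 0.1218 0.1942] q [ 0.3  -0.2  -0.78  0.38 -0.08  0.15] zax [ 0.569  0.094 -0.817] F [ 0.6 -0.9 -0.2] w 0.548
to [0.5558 0.1333 0.0755] frac [-0.0053 -0.0082  0.4879] mm 146.4
```

View pics/w6.png

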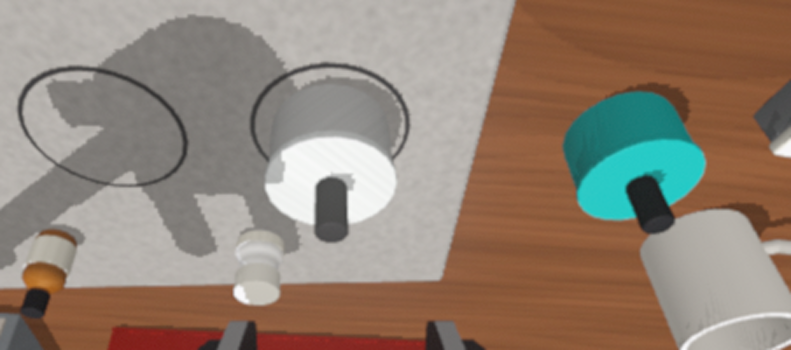

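Run:
```python
from h import *
import pickle
c,w=pickle.load(open("w6.pkl","rb"))
f=lambda u:(np.array(u)+.5)/1.75-.5+[60,60]
R,t,K=map(np.array,(c["R"],c["t"],c["intrinsics"]))
def bp(u,z):
    d=R.T@np.linalg.inv(K)@np.r_[f(u),1];o=-R.T@t;return (o+d*(z-o[2])/d[2])
print("knobtop",bp((331,232),.096).round(4),"lid L,R",bp((266,180),.064).round(4),bp((396,180),.064).round(4))
print("ringTop(r45.5) footTop",bp((331,65),.02).round(4),bp((333,80),.02).round(4))
g=cv2.cvtColor(w,cv2.COLOR_RGB2GRAY).astype(int)
u=249
print([(v,int(g[v,u-2:u+3].mean()),bp(((u+.5-60)*1.75-.5,(v+.5-60)*1.75-.5),.02)[0].round(4)) for v in range(93,114)])
# lens ring: dark pixels near predicted circle
best=None
def score(q):
    a=np.linspace(0,2*np.pi,180);P=np.c_[q[0]+.045*np.cos(a),q[1]+.045*np.sin(a),0*a+.02]
    p=proj(c,P).astype(np.float32)
    return cv2.remap(g.astype(np.float32),p[:,0][None],p[:,1][None],cv2.INTER_LINEAR).mean()
for n,x0,y0 in(("lens",.566,.0025),("left",.5489,.1313)):
    s=[(score((x,y)),x,y) for x in np.arange(x0-.008,x0+.008,.0005) for y in np.arange(y0-.008,y0+.008,.0005)]
    print(n,np.round(min(s),4))
```

```text
knobtop [0.5446 0.13   0.096 ] lid L,R [0.5453 0.0961 0.064 ] [0.5376 0.1641 0.064 ]
ringTop(r45.5) footTop [0.5022 0.1256 0.02  ] [0.5115 0.1278 0.02  ]
[(93, 182, np.float64(0.4981)), (94, 178, np.float64(0.4991)), (95, 153, np.float64(0.5002)), (96, 103, np.float64(0.5012)), (97, 72, np.float64(0.5023)), (98, 110, np.float64(0.5034)), (99, 167, np.float64(0.5044)), (100, 180, np.float64(0.5055)), (101, 180, np.float64(0.5066)), (102, 177, np.float64(0.5077)), (103, 163, np.float64(0.5088)), (104, 139, np.float64(0.5099)), (105, 128, np.float64(0.511)), (106, 127, np.float64(0.5121)), (107, 130, np.float64(0.5133)), (108, 138, np.float64(0.5144)), (109, 142, np.float64(0.5155)), (110, 142, np.float64(0.5167)), (111, 141, np.float64(0.5178)), (112, 141, np.float64(0.519)), (113, 142, np.float64(0.5202))]
lens [7.81008e+01 5.64500e-01 2.00000e-03]
left [115.9133   0.5469   0.1303]
```

Tall dish centre is about (0.5435,0.130), 3.6 mm toward the robot from its ring. The lens ring centre is about (0.5645,0.002). I'll approach and grip.

>>> step_arm([
  {"slide":[0,-0.006,0.14],"yaw":0},
  {"slide":[0,-0.012,0.28],"yaw":0},
  {"slide":[-0.001,-0.012,0.38],"yaw":0},
  {"slide":[-0.001,-0.012,0.45],"yaw":0},
  {"slide":[-0.001,-0.012,0.485],"yaw":0},
])

```text
time_s: 20.7
tool_pos: [0.5548, 0.1288, 0.0732]
orientation: [-0.059, 0.952, 0.029, 0.3]
force: [-1.1, -0.3, 0.3]
gripper_width: 0.551
gripper_force: 0.0
```

>>> step_arm([
  {"slide":[0,0,0],"yaw":0},
  {"slide":[0,0,0],"yaw":0},
  {"slide":[0,0,0],"yaw":0},
  {"slide":[0,0,0],"yaw":0},
  {"slide":[0,0,0],"yaw":0},
], gripper=0)

```text
time_s: 21.2
tool_pos: [0.5544, 0.1301, 0.0761]
orientation: [-0.06, 0.951, 0.03, 0.301]
force: [0.5, -0.5, -3.0]
gripper_width: 0.198
gripper_force: 27.1
```

Run:
```python
from plan import *
p=np.array(bot.get_state()['tool_pos'])
go(p+[.021,-.128,-.0005])
```

```text
t 21.2 at [0.5544 0.1301 0.0761] q [ 0.26  0.14 -0.87 -0.05 -0.06  0.12] zax [ 0.57   0.093 -0.817] F [ 0.5 -0.5 -3. ] w 0.198
to [0.5754 0.0021 0.0756] frac [-0.0147 -0.4321  0.0018] mm 129.7
```

>>> step_arm([
  {"slide":[0.002,0,0.003],"yaw":0},
  {"slide":[0.0015,-0.02,0.003],"yaw":0},
  {"slide":[0.0005,-0.05,0.003],"yaw":0},
  {"slide":[-0.0005,-0.08,0.0032],"yaw":0},
  {"slide":[-0.0015,-0.11,0.0034],"yaw":0},
])

```text
time_s: 21.7
tool_pos: [0.5615, 0.0977, 0.0759]
orientation: [-0.06, 0.951, 0.03, 0.303]
force: [-0.8, 4.5, 6.4]
gripper_width: 0.196
gripper_force: 27.8
```

Run:
```python
from plan import *
go([.5754,.0021,.0754])
```

```text
t 21.7 at [0.5615 0.0977 0.0759] q [ 0.18  0.14 -0.87 -0.06 -0.01  0.05] zax [ 0.572  0.094 -0.815] F [-0.8  4.5  6.4] w 0.196
to [0.5754 0.0021 0.0754] frac [-0.0058 -0.3219 -0.0023] mm 96.6
```

>>> step_arm([
  {"slide":[-0.0006,-0.032,-0.0003],"yaw":0},
  {"slide":[-0.0012,-0.064,-0.0007],"yaw":0},
  {"slide":[-0.0018,-0.096,-0.001],"yaw":0},
  {"slide":[-0.0024,-0.128,-0.0014],"yaw":0},
  {"slide":[-0.003,-0.16,-0.0018],"yaw":0},
])

```text
time_s: 22.2
tool_pos: [0.5682, 0.0498, 0.0758]
orientation: [-0.06, 0.951, 0.03, 0.303]
force: [-0.4, 5.0, 6.9]
gripper_width: 0.197
gripper_force: 27.8
```

>>> step_arm([
  {"slide":[-0.0006,-0.032,-0.0003],"yaw":0},
  {"slide":[-0.0012,-0.064,-0.0007],"yaw":0},
  {"slide":[-0.0018,-0.096,-0.001],"yaw":0},
  {"slide":[-0.0024,-0.128,-0.0014],"yaw":0},
  {"slide":[-0.003,-0.15,-0.0018],"yaw":0},
])

```text
time_s: 22.7
tool_pos: [0.5745, 0.005, 0.0758]
orientation: [-0.06, 0.951, 0.03, 0.303]
force: [-0.0, 4.9, 7.7]
gripper_width: 0.196
gripper_force: 27.9
```

Run:
```python
from plan import *
go([.5754,.0021,.0757])
```

```text
t 22.7 at [0.5745 0.005  0.0758] q [-0.06  0.15 -0.85 -0.04  0.13 -0.15] zax [ 0.572  0.093 -0.815] F [-0.   4.9  7.7] w 0.196
to [0.5754 0.0021 0.0757] frac [-0.0014 -0.0099  0.0012] mm 3.0
```

>>> step_arm([
  {"slide":[-0.001,-0.003,0.0005],"yaw":0},
  {"slide":[-0.002,-0.006,0.001],"yaw":0},
  {"slide":[-0.002,-0.006,0.001],"yaw":0},
  {"slide":[-0.002,-0.006,0.001],"yaw":0},
  {"slide":[-0.002,-0.006,0.001],"yaw":0},
])

```text
time_s: 23.2
tool_pos: [0.5751, 0.0037, 0.0758]
orientation: [-0.06, 0.951, 0.03, 0.303]
force: [-2.8, 4.3, 6.8]
gripper_width: 0.196
gripper_force: 28.1
```

>>> step_arm([
  {"slide":[0,0,0],"yaw":0},
  {"slide":[0,0,0],"yaw":0},
  {"slide":[0,0,0],"yaw":0},
  {"slide":[0,0,0],"yaw":0},
  {"slide":[0,0,0],"yaw":0},
], gripper=0.55)

```text
time_s: 23.7
tool_pos: [0.5739, 0.0036, 0.0742]
orientation: [-0.06, 0.951, 0.03, 0.301]
force: [-0.3, 0.7, 0.5]
gripper_width: 0.548
gripper_force: 0.0
```

>>> step_arm([
  {"slide":[0,0,-0.06],"yaw":0},
  {"slide":[0,0,-0.14],"yaw":0},
  {"slide":[0,0,-0.26],"yaw":0},
  {"slide":[0,0,-0.38],"yaw":0},
  {"slide":[0,0,-0.5],"yaw":0},
])

```text
time_s: 24.2
tool_pos: [0.4874, -0.0101, 0.1978]
orientation: [-0.06, 0.951, 0.03, 0.301]
force: [1.4, -0.5, -0.0]
gripper_width: 0.551
gripper_force: 0.0
```

>>> step_arm([
  {"slide":[0,0,0],"yaw":0},
  {"slide":[0,0,0],"yaw":0},
  {"slide":[0,0,0],"yaw":0},
  {"slide":[0,0,0],"yaw":0},
  {"slide":[0,0,0],"yaw":0},
])

```text
time_s: 24.7
tool_pos: [0.4884, -0.0099, 0.1956]
orientation: [-0.06, 0.952, 0.03, 0.3]
force: [0.2, -0.3, 0.8]
gripper_width: 0.55
gripper_force: 0.0
```

Run:
```python
from plan import *
import pickle
c=bot.camera_info("wrist");w=bot.capture("wrist");R=go();pickle.dump((c,w),open("w7.pkl","wb"))
cv2.imwrite("pics/w7.png",cv2.cvtColor(cv2.resize(w[60:260,40:492],None,fx=1.75,fy=1.75,interpolation=cv2.INTER_CUBIC),cv2.COLOR_RGB2BGR))
```

```text
t 24.75 at [ 0.4885 -0.0099  0.1958] q [-0.12 -0.19 -0.77  0.4   0.16 -0.2 ] zax [ 0.568  0.093 -0.818] F [0.7 0.7 0.2] w 0.551
```

View pics/w7.png

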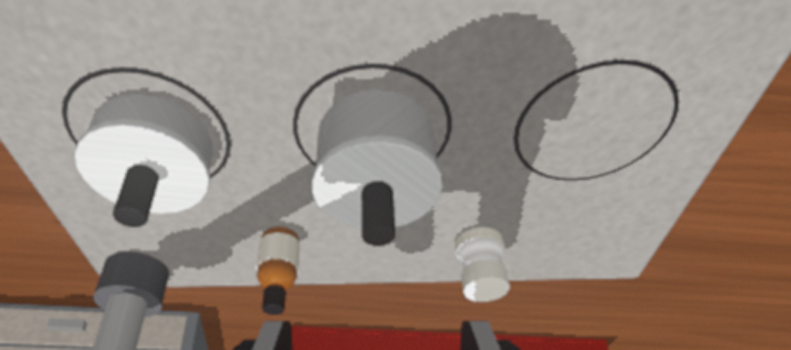

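Run:
```python
from h import *
import pickle
c,w=pickle.load(open("w7.pkl","rb"));g=cv2.cvtColor(w,cv2.COLOR_RGB2GRAY).astype(np.float32)
a=np.linspace(0,2*np.pi,180)
def circ(q,r,z):return proj(c,np.c_[q[0]+r*np.cos(a),q[1]+r*np.sin(a),0*a+z])
def score(q):
    p=circ(q,.045,.02).astype(np.float32);return cv2.remap(g,p[:,0][None],p[:,1][None],cv2.INTER_LINEAR).mean()
f=lambda p:(np.array(p)-[40,60]+.5)*1.75-.5
for n,x0,y0,h in(("lens",.565,.0025,.044),("right",.5823,-.127,.028),("left",.547,.130,.044)):
    s=min((score((x,y)),x,y) for x in np.arange(x0-.008,x0+.008,.0005) for y in np.arange(y0-.008,y0+.008,.0005));q=s[1:]
    L=f(circ(q,.0355,.02+h));F=f(circ(q,.034,.02));r=f(circ(q,.045,.02))
    print(n,np.round(s,4),"if centred: lid x",L[:,0].min().round(),L[:,0].max().round(),"y",L[:,1].min().round(),L[:,1].max().round(),"foot top",F[:,1].min().round(),"ring top",r[:,1].min().round(),"knobtop",f(proj(c,[[*q,.052+h]])).round())
```

```text
lens [9.62418e+01 5.64500e-01 1.50000e-03] if centred: lid x 307.0 440.0 y 138.0 228.0 foot top 83.0 ring top 65.0 knobtop [[375. 234.]]
right [118.476    0.5823  -0.127 ] if centred: lid x 67.0 204.0 y 121.0 211.0 foot top 87.0 ring top 70.0 knobtop [[123. 215.]]
left [75.1809  0.547   0.13  ] if centred: lid x 546.0 686.0 y 133.0 223.0 foot top 79.0 ring top 62.0 knobtop [[632. 230.]]
```

Final view:

| Dish | Lid in view (x) | Offset from centre |
|---|---|---|
| Tall, under the lens | 312–442 | about 2 mm |
| Low, right ring | 75–209 | at most 4 mm |

The allowed offset is 8 mm, so both stand wholly inside their rings. The bystanders look untouched and the gripper is clear, so I'm handing in.

```bash
python3 -c "
from plant import bot
print(bot.close_job())"
```

```text
the job is handed in; nothing more can be done
None
```

I slid the low dish into the right ring, then the tall dish under the lens. Both stand wholly inside their rings (about 4 mm and 2 mm off centre), the gripper is clear, and the job was handed in at about 25 s; no verdict came back.

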